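Feel three geared rocker heads for backlash and reject the worn one

ROBOT

A 7-joint arm with a two-finger parallel gripper is mounted at the origin on a cart in front of the work surface, level with it; the furniture and walls round the work are solid. World frame = base frame: x ahead of the robot, y to its left, z up, the work surface at z = 0. Lengths are in m, angles in rad, forces in N, time in s.
With the tool pointing down it reaches from about 0.425 to 0.875 m from the base axis. Payload 9.9 kg.
Tool frame: the origin (TCP) lies at the very end of the fingers, on their centre line; the grasp point (between the pads) lies 19 mm behind it (arm.grip_point_offset is the distance from the TCP to the grasp point, in m); x points along the fingers, y is the direction in which the jaws open and shut, and the axes are right-handed (so a half turn about x gives the same grasp; the last joint's range is limited). The gripper opens to 85 mm and grips with 20 to 120 N. Pads are 22 mm wide; open, the fingers measure 114 mm over their backs; the gripper's body (76 mm by 85 mm) begins 54 mm behind the grasp point. The pads swing forward as they close: fully open they stand 13 mm farther back than shut.
Start: joints at [1.155, 0.576, 0.025, 1.437, -0.015, 1.129, -0.057], TCP at [0.22, -0.638, 0.231] pointing down, gripper open.
Joint ranges: [-2.76, 2.76], [-0.34, 2.15], [-1.52, 1.57], [0.19, 2.46], [-1.09, 4.23], [0.17, 1.99], [-2.82, 2.82]. Speed limits (rad/s): [2.22, 2.22, 3.01, 3.01, 3.14, 3.14, 3.14].

INTERFACE

Orientations are given as a unit quaternion [x, y, z, w].
In Python, from workcell import arm gives the robot as it stands. The module is installed in compiled form; this text tells all that it offers. Calls block until the motion is done:
- arm.move_ptp(position, orientation): joint-space move of the TCP to a pose.
- arm.move_straight(position, orientation=None, v=0.15): straight line of the TCP; orientation=None keeps the orientation; v is the mean speed in m/s.
- arm.move_joints(angles): joint-space move.
- arm.release() and arm.gripper_close(f_grip=None): open the fingers fully, or close them until they stop; f_grip is the grip in N (None keeps the last).
- arm.pause(seconds).
- arm.ik(position, orientation): joint angles nearest the present ones, or None.
- arm.get_image(name): name is "side" or "top"; returns the picture (384x512x3 uint8, red, green, blue); there is no depth.
- arm.get_calibration(name): a dict with "intrinsics" (3x3 intrinsics, pixels), "extrinsics" (4x4, takes a point from world to camera coordinates). Camera axes: x right, y up, looking along -z (the intrinsics and any distortion apply to the point x, -y, -z); pixel columns grow to the right and rows downward; lengths in m; the calibration is good to about 2 mm. A picture is of the moment at which its call begins. get_calibration takes no time and is no camera call.
A pose or a line that the arm cannot do raises arm.MotionError and nothing moves.
- arm.hand_in(): hands the job in, once; it reports no verdict.
Readings, each from a call of its own:
- arm.get_time(): time.
- arm.get_qpos(): joint angles.
- arm.get_joint_velocities(): joint speeds.
- arm.get_tau(): joint torques, N m.
- arm.get_tool_pos(): TCP position.
- arm.get_ee_rot(): TCP orientation.
- arm.get_force(): force on the tool from outside, world axes, zero at the start.
- arm.get_moment(): the same for the moment, N m.
- arm.get_width(): finger opening in m.
Only numpy, scipy, OpenCV 4.12 (cv2) and the standard library are available. Lean on these libraries where they do the work, as an engineer would, in place of code of your own. Each camera call takes 0.05 s, during which the arm holds its last target.

TASK

One of the three geared rocker heads from the tube mixer has worn gears, and it cannot be seen: rock each beam by pressing its ends down in turn to feel which one has play. Then set that worn head down upright in the low grey reject tray, lengthwise and flat on its floor, without dropping it; leave the two sound heads and everything else on the bench where they stand.

Things in the scene. Friction and masses are not known exactly. Their poses are not given: they have to be found in the camera images.
- head_a_middle (a point): One of three like heads, 0.5 to 0.8 kg, loose on the bench: foot plate 96x44x8 mm, on it a grey gearbox 50x36x34 mm (top 42 mm above the underside), above it two cheeks 34 mm over all, 66 mm high, with a tipping beam. This point: middle of the gearbox, 25 mm above the underside; x along foot and beam, y across (the shaft), z up. Grasp across y on the 36 mm gearbox above the foot.
- head_a_near_dome (a point): Top of the black dome (16 mm ball) on the beam's -x end of that head. Beam 100x16x8 mm, shaft 56 mm above the underside, dome 42 mm from it and its top 67 mm up when level. All beams start within 0.07 rad of level. Sound: locked (under 1 mm of give). Worn: rocks 0.32 rad stop to stop, 13 mm at a dome, with about 1 N, and stays where left.
- head_a_far_dome (a point): Top of the like dome on the beam's +x end of that head; moves with the beam. The heights of the two dome tops, each taken while that dome is pressed down, add to 134 mm on a sound head and to about 121 mm on the worn one. Press straight down with 3 to 6 N.
- head_b_middle (a point): One of three like heads, 0.5 to 0.8 kg, loose on the bench: foot plate 96x44x8 mm, on it a grey gearbox 50x36x34 mm (top 42 mm above the underside), above it two cheeks 34 mm over all, 66 mm high, with a tipping beam. This point: middle of the gearbox, 25 mm above the underside; x along foot and beam, y across (the shaft), z up. Grasp across y on the 36 mm gearbox above the foot.
- head_b_near_dome (a point): Top of the black dome (16 mm ball) on the beam's -x end of that head. Beam 100x16x8 mm, shaft 56 mm above the underside, dome 42 mm from it and its top 67 mm up when level. All beams start within 0.07 rad of level. Sound: locked (under 1 mm of give). Worn: rocks 0.32 rad stop to stop, 13 mm at a dome, with about 1 N, and stays where left.
- head_b_far_dome (a point): Top of the like dome on the beam's +x end of that head; moves with the beam. The heights of the two dome tops, each taken while that dome is pressed down, add to 134 mm on a sound head and to about 121 mm on the worn one. Press straight down with 3 to 6 N.
- head_c_middle (a point): One of three like heads, 0.5 to 0.8 kg, loose on the bench: foot plate 96x44x8 mm, on it a grey gearbox 50x36x34 mm (top 42 mm above the underside), above it two cheeks 34 mm over all, 66 mm high, with a tipping beam. This point: middle of the gearbox, 25 mm above the underside; x along foot and beam, y across (the shaft), z up. Grasp across y on the 36 mm gearbox above the foot.
- head_c_near_dome (a point): Top of the black dome (16 mm ball) on the beam's -x end of that head. Beam 100x16x8 mm, shaft 56 mm above the underside, dome 42 mm from it and its top 67 mm up when level. All beams start within 0.07 rad of level. Sound: locked (under 1 mm of give). Worn: rocks 0.32 rad stop to stop, 13 mm at a dome, with about 1 N, and stays where left.
- head_c_far_dome (a point): Top of the like dome on the beam's +x end of that head; moves with the beam. The heights of the two dome tops, each taken while that dome is pressed down, add to 134 mm on a sound head and to about 121 mm on the worn one. Press straight down with 3 to 6 N.
- reject_tray: Low grey plastic tray, fixed, 80 x 130 mm (x, y; 72 x 122 mm inside) with a rim 14 mm high, walls and floor 4 mm thick; it takes one head, its foot plate lengthwise along the tray's y, either way round; origin at the centre of its underside, on the bench. The reject tray.
- dropper_bottle: White plastic dropper bottle, 36 mm wide, 74 mm high; origin at its underside. A bystander.
- brown_vial: Brown vial with black cap, 16 mm wide, 38 mm high; origin at its underside. A bystander.
- white_vial: White vial with black cap, 17 mm wide, 37 mm high; origin at its underside. A bystander.
- marker: Marker pen lying, about 140 mm long, 16 mm thick; origin at its underside. A bystander.

How it is judged:
By the outcome, as a careful person would: the job done as asked, in the order asked, and still so for the second after the job is handed in, with the robot touching nothing.
It also fails if it takes over 67 s, if anything falls off the work surface, if the arm or the gripper's body presses on something with over 40 N, if the wrist force passes 120 N, or if a joint passes its speed limit or range.

## Working session

There is one attempt and no reset: what is moved stays moved. The work goes in short steps, each a Python script; the robot and the scene stay as the last script left them, time stands still between calls to the robot, and variables do not carry over. Pictures are saved under pics/ and viewed, and the job is handed in when it is done.

```bash
mkdir -p pics; python3 - <<'E'
from workcell import arm
import cv2,numpy as np
np.set_printoptions(precision=4,suppress=True)
for n in("side","top"):
    im=arm.get_image(n); cv2.imwrite(f"pics/{n}0.png",cv2.cvtColor(im,cv2.COLOR_RGB2BGR)); 
    c=arm.get_calibration(n);print(n,c)
print(arm.get_time(),arm.get_tool_pos(),arm.get_ee_rot(),arm.get_force(),arm.get_width(),arm.grip_point_offset)
E
```

```text
side {'intrinsics': array([[497.4077,   0.    , 256.268 ],
       [  0.    , 497.4077, 195.0992],
       [  0.    ,   0.    ,   1.    ]]), 'extrinsics': array([[-0.9766, -0.2147,  0.0101,  0.5266],
       [ 0.1503, -0.6484,  0.7463,  0.0342],
       [-0.1537,  0.7304,  0.6655, -1.0522],
       [ 0.    ,  0.    ,  0.    ,  1.    ]])}
top {'intrinsics': array([[434.2371,   0.    , 252.1348],
       [  0.    , 434.2371, 196.7861],
       [  0.    ,   0.    ,   1.    ]]), 'extrinsics': array([[-0.065 , -0.9979, -0.0001,  0.2791],
       [ 0.972 , -0.0634,  0.2264, -0.5086],
       [-0.2259,  0.0146,  0.974 , -0.9427],
       [ 0.    ,  0.    ,  0.    ,  1.    ]])}
0.1 [ 0.2197 -0.6378  0.2305] [-0.6973 -0.1173  0.6975 -0.1163] [-0.4653 -0.4853 -0.7448] 0.08541892877014061 0.0187
```

```bash
ls pics; ls
```

```text
side0.png
top0.png
pics
```

View pics/side0.png

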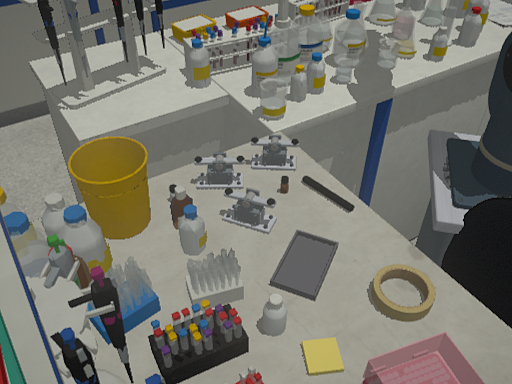

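View pics/top0.png

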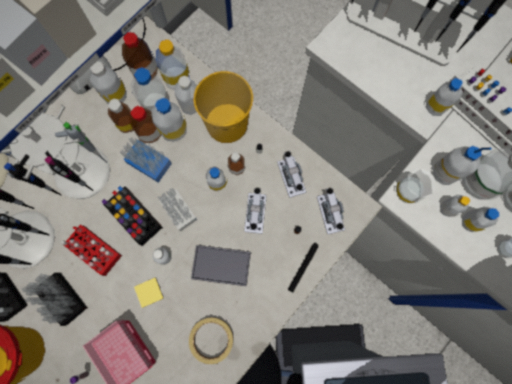

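The top view shows the three heads at about (256,210), (291,173) and (331,210), and the tray at (221,265). The marker is at (303,267), with vials at (297,230) and (259,147). I'll enlarge both views.

```bash
python3 - <<'E'
import cv2
t=cv2.imread("pics/top0.png")[135:290,185:355]; cv2.imwrite("pics/topc.png",cv2.resize(t,None,fx=3.8,fy=3.8,interpolation=cv2.INTER_CUBIC))
s=cv2.imread("pics/side0.png")[125:305,180:360]; cv2.imwrite("pics/sidec.png",cv2.resize(s,None,fx=3.3,fy=3.3,interpolation=cv2.INTER_CUBIC))
E
```

```text
(no output)
```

View pics/topc.png

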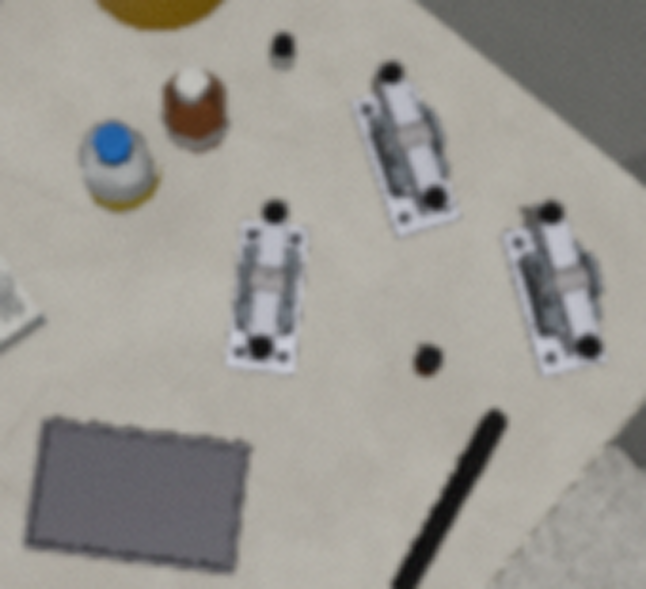

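View pics/sidec.png

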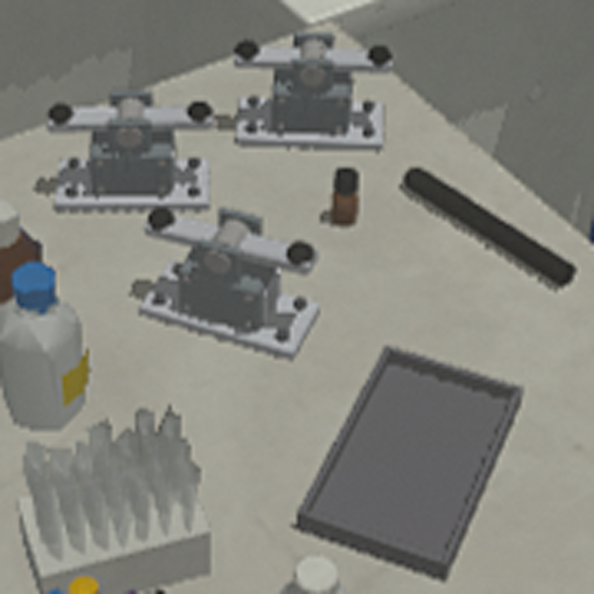

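```bash
cat > h.py <<'E'
import numpy as np, cv2
from workcell import arm
np.set_printoptions(precision=4,suppress=True)
CAL={n:arm.get_calibration(n) for n in("side","top")}
def ray(n,uv):
    K,E=CAL[n]["intrinsics"],CAL[n]["extrinsics"]
    d=np.linalg.solve(K,[uv[0],uv[1],1.0]); d=np.array([d[0],-d[1],-d[2]])
    R=E[:3,:3]; return -R.T@E[:3,3], R.T@d/np.linalg.norm(d)
def plane(n,uv,z):
    o,d=ray(n,uv); return o+d*(z-o[2])/d[2]
def tri(a,b):
    o1,d1=ray("top",a);o2,d2=ray("side",b)
    s=np.linalg.lstsq(np.c_[d1,-d2],o2-o1,rcond=None)[0]
    p,q=o1+s[0]*d1,o2+s[1]*d2; return (p+q)/2,np.linalg.norm(p-q)
def blob(im,uv,r=6,thr=70):
    g=cv2.cvtColor(im,cv2.COLOR_BGR2GRAY).astype(float)
    x,y=np.round(uv).astype(int)
    for _ in range(4):
        yy,xx=np.mgrid[y-r:y+r+1,x-r:x+r+1]; w=np.clip(thr-g[y-r:y+r+1,x-r:x+r+1],0,None)*((xx-x)**2+(yy-y)**2<=r*r)
        c=np.array([(w*xx).sum(),(w*yy).sum()])/w.sum(); x,y=np.round(c).astype(int)
    return c
E
python3 - <<'E'
from h import *
t=cv2.imread("pics/top0.png");s=cv2.imread("pics/side0.png")
T=lambda x,y:(x/3.8+185,y/3.8+135); S=lambda x,y:(x/3.3+180,y/3.3+125)
D={"A":[(T(275,212),S(160,222)),(T(260,347),S(300,255))],
"B":[(T(391,73),S(60,114)),(T(434,198),S(200,112))],
"C":[(T(550,213),S(246,49)),(T(588,347),S(380,54))]}
for k,v in D.items():
    P=[]
    for a,b in v:
        a=blob(t,a,5);b=blob(s,b,5); p,e=tri(a,b); P.append(p); print(k,a,b,p,"gap",e,"plane59",plane("top",a,.059),plane("side",b,.059))
    d=P[0]-P[1];print("len",np.linalg.norm(d),"mid",(P[0]+P[1])/2,"yaw",np.arctan2(d[1],d[0]), np.hypot(*((P[0]+P[1])/2)[:2]))
print("tray rim top:")
for q in[(45,418),(250,442),(233,572),(26,547)]: print(plane("top",T(*q),.014))
for q in[(390,348),(522,388),(446,570),(300,520)]: print("s",plane("side",S(*q),.014))
for n,q,z in[("brown vial",T(428,350),.036),("white",T(283,42),.036),("mk1",T(497,418),.012),("mk2",T(403,580),.012),("drop",T(113,135),.074)]: print(n,plane("top",q,z))
E
```

```text
A [256.8623 190.4476] [227.9502 190.7605] [0.5412 0.2337 0.0586] gap 0.002386945711012951 plane59 [0.5399 0.2336 0.059 ] [0.5423 0.2339 0.059 ]
A [253.0371 225.9394] [270.1252 201.3224] [0.4584 0.2479 0.0617] gap 0.002376642629068659 plane59 [0.4577 0.2479 0.059 ] [0.4601 0.2448 0.059 ]
len 0.08403558027087085 mid [0.4998 0.2408 0.0601] yaw -0.17056329987715735 0.554782351415079
B [287.2757 153.8224] [197.6376 158.993 ] [0.6245 0.1563 0.0604] gap 0.0018867863648381977 plane59 [0.6239 0.156  0.059 ] [0.6261 0.1542 0.059 ]
B [298.8755 186.8252] [239.6859 158.1275] [0.5426 0.1363 0.062 ] gap 0.002367048922315345 plane59 [0.5421 0.1359 0.059 ] [0.5448 0.1323 0.059 ]
len 0.08423803720495969 mid [0.5835 0.1463 0.0612] yaw 0.23877437259078416 0.6015949996298602
C [329.2641 190.6353] [254.154  139.6886] [0.5288 0.0671 0.0615] gap 0.0016318659815049187 plane59 [0.5285 0.0666 0.059 ] [0.5304 0.0635 0.059 ]
C [339.391  225.8196] [294.3447 141.295 ] [0.4457 0.0528 0.061 ] gap 0.0016308160359248037 plane59 [0.4452 0.0524 0.059 ] [0.4469 0.0499 0.059 ]
len 0.08427643771671117 mid [0.4873 0.0599 0.0612] yaw 0.17145563137935219 0.4909256235313701
tray rim top:
[0.4284 0.382  0.014 ]
[0.4054 0.2565 0.014 ]
[0.3277 0.2718 0.014 ]
[0.3507 0.3964 0.014 ]
s [0.4028 0.2624 0.014 ]
s [0.3282 0.2762 0.014 ]
s [0.3531 0.4056 0.014 ]
s [0.4285 0.3914 0.014 ]
brown vial [0.4519 0.1445 0.036 ]
white [0.6557 0.2192 0.036 ]
mk1 [0.4104 0.1028 0.012 ]
mk2 [0.3163 0.1693 0.012 ]
drop [0.5896 0.3275 0.074 ]
```

```bash
cat >> h.py <<'E'
def ori(yaw,flip=1):
    # tool x down, tool y across the head (head axis at yaw)
    x=np.array([0,0,-1.]);y=flip*np.array([-np.sin(yaw),np.cos(yaw),0]);z=np.cross(x,y)
    from scipy.spatial.transform import Rotation as R
    return R.from_matrix(np.c_[x,y,z]).as_quat()
E
python3 - <<'E'
from h import *
for a,b in [((491,212),(318,57)),((474,152),(265,42)),((458,200),(298,70)),((456,84),(197,43))]: print(tri(a,b))
c=[(.487,.060,.17),(.5835,.1463,.24),(.5,.241,-.17),(.378,.33,np.radians(79.6)),(.446,.053,.17),(.25,-.45,-1)]
for x,y,w in c:
    for f in(1,-1):
        for z in (.015,.4):
            q=arm.ik([x,y,z],ori(w,f)); print(x,y,f,z,q)
E
```

```text
(array([ 0.4448, -0.2762,  0.0945]), np.float64(0.00795212134298623))
(array([ 0.5737, -0.241 ,  0.1359]), np.float64(0.004544312835835756))
(array([ 0.4819, -0.2136,  0.0848]), np.float64(0.0005380066123411928))
(array([ 0.749 , -0.2421,  0.1133]), np.float64(0.0013741930279138773))
0.487 0.06 1 0.015 [ 0.0791  0.6572 -0.442   2.1287  0.6031  0.4787  0.9127]
0.487 0.06 1 0.4 [ 0.5764  0.3022 -1.0832  1.5799  0.2691  1.4222  1.2126]
0.487 0.06 -1 0.015 [-0.1928  0.6304 -0.0376  2.1385  0.0608  0.3737 -1.6806]
0.487 0.06 -1 0.4 [ 0.2324  0.2118 -0.5737  1.5892  0.1166  1.375  -1.7546]
0.5835 0.1463 1 0.015 [ 0.052   0.7896 -0.6133  1.8347  0.6584  0.7314  0.8803]
0.5835 0.1463 1 0.4 [ 0.246   0.4912 -0.9898  1.3158  0.4055  1.5427  1.114 ]
0.5835 0.1463 -1 0.015 [-0.2678  0.7245 -0.0888  1.8471  0.1084  0.5745 -1.7563]
0.5835 0.1463 -1 0.4 [ 0.0771  0.4189 -0.6553  1.3219  0.2515  1.4832 -1.8883]
0.5 0.241 1 0.015 [-0.2043  0.7236 -0.5119  1.9613  0.6007  0.6111  0.2866]
0.5 0.241 1 0.4 [ 0.153   0.4347 -1.0925  1.4331  0.3841  1.5032  0.475 ]
0.5 0.241 -1 0.015 [-0.5582  0.6842  0.03
[... 332 characters left out ...]
-1.7923]
0.378 0.33 -1 0.4 [ 0.0701  0.4074 -1.3169  1.5534  0.395   1.4872 -1.4416]
0.446 0.053 1 0.015 [ 0.0353  0.6178 -0.3763  2.2348  0.6018  0.3855  0.8978]
0.446 0.053 1 0.4 [ 0.6631  0.2126 -1.0932  1.6648  0.192   1.3813  1.2835]
0.446 0.053 -1 0.015 [-0.1958  0.6016 -0.0394  2.2429  0.0759  0.2982 -1.7016]
0.446 0.053 -1 0.4 [ 0.2875  0.1396 -0.5965  1.6739  0.0801  1.3527 -1.7227]
0.25 -0.45 1 0.015 [ 1.1868  0.6611 -0.3211  2.0702  0.4377  0.4747  1.1065]
0.25 -0.45 1 0.4 [ 1.3109  0.2419 -0.4488  1.5394  0.1059  1.3845  1.4247]
0.25 -0.45 -1 0.015 [ 0.8206  0.6676  0.2307  2.0834 -0.3492  0.4265 -1.2478]
0.25 -0.45 -1 0.4 [ 0.7023  0.2315  0.3582  1.5593 -0.0823  1.3657 -1.5022]
```

```bash
cat > pos.py <<'E'
import numpy as np
D={"C":([.4457,.0528],[.5288,.0671],.171),"B":([.5426,.1363],[.6245,.1563],.239),"A":([.5412,.2337],[.4584,.2479],-.171)}
E
python3 - <<'E'
from h import *; from pos import D
t0=arm.get_time()
arm.move_straight([.22,-.5,.33],v=.3)
arm.gripper_close(20)
print(arm.get_time(),arm.get_width(),arm.get_tool_pos())
p,_,w=D["C"]
arm.move_ptp([*p,.25],ori(w)); print(arm.get_time())
arm.move_straight([*p,.085],v=.15)
print(arm.get_time(),arm.get_tool_pos(),arm.get_force(),arm.get_force(),arm.get_time())
for n in("side","top"):
    cv2.imwrite(f"pics/{n}1.png",cv2.cvtColor(arm.get_image(n),cv2.COLOR_RGB2BGR))
a=cv2.imread("pics/side1.png")[100:280,180:360];b=cv2.imread("pics/top1.png")[130:310,220:400]
cv2.imwrite("pics/c1.png",cv2.resize(np.hstack([a,b]),None,fx=2.2,fy=2.2))
E
```

```text
1.5833 5.16567837960516e-05 [ 0.22 -0.5   0.33]
3.7417
4.9917 [0.4461 0.0529 0.0856] [-0.5349  0.0285 -0.2246] [-0.5349  0.0285 -0.2246] 4.9917
```

View pics/c1.png

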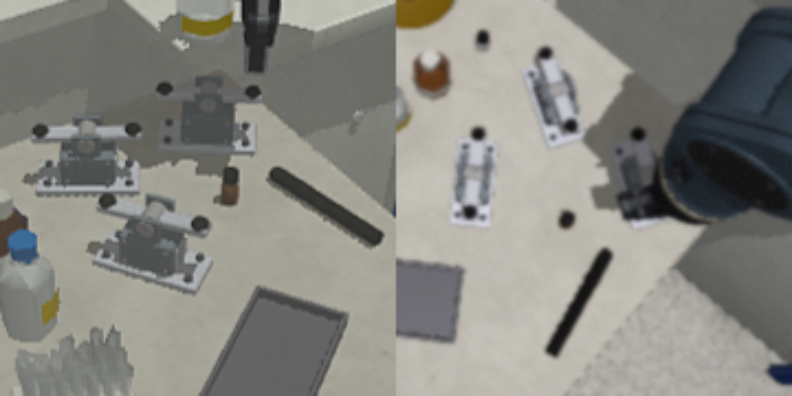

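The closed fingertips are above C's outer dome: the tip is at (258,70) in the left crop, with the dome at (253,92) just below it. Next I press in small steps.

```bash
cat >> h.py <<'E'
def press(p,target=3.5,zmin=.052,verbose=True):
    """tip already hovering over p; step down until Fz>target; returns list"""
    f0=arm.get_force()[2]; log=[]; z=.078
    arm.move_straight([*p,z],v=.05)
    while z>zmin:
        f=arm.get_force()[2]-f0; zz=arm.get_tool_pos()[2]; log.append((round(z*1e3,1),round(zz*1e3,2),round(f,2)))
        if f>target: break
        z-= .0015 if f<.4 else .0007
        arm.move_straight([*p,z],v=.03)
    return log
E
python3 - <<'E'
from h import *; from pos import D
p,_,w=D["C"]; t=arm.get_time()
l=press(p); print(l,arm.get_time()-t, arm.get_force())
E
```

```text
[(78.0, np.float64(77.78), np.float64(-1.02)), (76.5, np.float64(76.44), np.float64(-1.41)), (75.0, np.float64(74.95), np.float64(-0.65)), (73.5, np.float64(73.42), np.float64(0.05)), (72.0, np.float64(71.9), np.float64(-0.14)), (70.5, np.float64(70.42), np.float64(0.06)), (69.0, np.float64(68.93), np.float64(-0.8)), (67.5, np.float64(67.42), np.float64(-0.07)), (66.0, np.float64(66.16), np.float64(5.34))] 2.2916 [-1.0348 -0.1459  5.4926]
```

C's outer dome is firm at 66.2 mm with 5.3 N on it. Now its other dome.

```bash
cat >> h.py <<'E'
def press2(p,w,zs=.073,target=3.2,zmin=.050):
    arm.move_straight([*p,zs+.002],ori(w),v=.05)
    f0=np.mean([arm.get_force()[2] for _ in range(3)]); z=zs; log=[]
    while z>zmin:
        arm.move_straight([*p,z],v=.03)
        f=arm.get_force()[2]-f0; zz=arm.get_tool_pos()[2]; log.append((float(round(zz*1e3,1)),float(round(f,1))))
        if f>target:
            arm.pause(.15); print("hold",arm.get_tool_pos()[2],arm.get_force()[2]-f0,"xy",arm.get_tool_pos()[:2]);break
        z-= .0008 if f>2 else .0012
    return log
E
python3 - <<'E'
from h import *; from pos import D
p,q,w=D["C"]
arm.pause(.2); print(arm.get_tool_pos(),arm.get_force())
arm.move_straight([*p,.095],v=.1); arm.move_straight([*q,.095],v=.15); 
print(press2(q,w),arm.get_time())
E
```

```text
[0.4458 0.0529 0.0662] [-0.4492 -0.39    6.2499]
hold 0.06613509440824991 4.6924214104090245 xy [0.529  0.0672]
[(73.0, -0.3), (71.8, 0.6), (70.5, 0.1), (69.3, -1.4), (68.1, -0.5), (67.0, 0.1), (66.1, 5.7)] 11.1833
```

On C the two heights add to 132.3 mm with no travel under load, so C is sound. B next.

```bash
python3 - <<'E'
from h import *; from pos import D
_,c,wc=D["C"]; p,q,w=D["B"]
arm.move_straight([*c,.10],v=.15)
arm.move_straight([*p,.10],ori(w),v=.2)
print(press2(p,w),arm.get_time())
arm.move_straight([*p,.095],v=.15); arm.move_straight([*q,.095],v=.2)
print(press2(q,w),arm.get_time())
E
```

```text
hold 0.06672837242410977 8.879661417249514 xy [0.5427 0.1364]
[(73.1, -0.7), (71.8, -0.1), (70.5, -0.3), (69.3, 0.2), (68.1, 0.1), (67.2, 3.0), (66.7, 8.7)] 14.6083
hold 0.065269796030849 6.4367176825118975 xy [0.6248 0.1564]
[(73.1, 0.2), (71.8, -0.6), (70.5, -0.8), (69.3, 0.3), (68.1, -0.3), (66.9, -0.1), (65.9, 1.0), (65.3, 6.8)] 18.225
```

On B they add to 132.0 mm, also firm, so B is sound. A gets the same test.

```bash
sed -i 's/z-= .0008 if f>2 else .0012/z-= .0006 if f>.7 else .0012/' h.py; python3 - <<'E'
from h import *; from pos import D
_,c,wc=D["B"]; p,q,w=D["A"]
arm.move_straight([*c,.11],v=.15)
arm.move_straight([*p,.11],ori(w),v=.2)
print(press2(p,w),arm.get_time())
arm.move_straight([*p,.095],v=.15); arm.move_straight([*q,.095],v=.2)
print(press2(q,w,.078),arm.get_time())
arm.move_straight([*q,.16],v=.2)
E
```

```text
hold 0.05776591509112247 4.213420040307731 xy [0.5413 0.2338]
[(73.1, -0.2), (71.7, -0.8), (70.5, -1.2), (69.3, -0.2), (68.1, 0.1), (66.9, -0.4), (65.7, -0.0), (64.6, -0.4), (63.3, -0.3), (62.1, -0.1), (60.9, -0.7), (59.7, 0.2), (58.5, -0.7), (57.7, 4.8)] 23.8917
hold 0.06163463849083301 7.4540763555031075 xy [0.4584 0.2481]
[(78.0, -0.0), (76.8, 0.3), (75.6, -0.1), (74.3, 0.3), (73.1, -0.7), (71.9, 0.3), (70.7, 0.3), (69.5, -0.4), (68.3, 0.3), (67.1, -1.3), (65.9, -1.4), (64.7, -0.4), (63.5, -0.0), (62.4, -0.3), (61.6, 8.2)] 29.2083
```

On A they add to 119.4 mm, about 121 after the same 1.7 mm offset seen on C and B, and it moves freely with almost no force. A is the worn head, so I'll grasp it.

```bash
python3 - <<'E'
from h import *; from pos import D
w=-.171; m=[.4998,.2408]
arm.release()
arm.move_straight([*m,.15],ori(w),v=.2)
arm.move_straight([*m,.014],v=.12)
print(arm.get_force(),arm.get_time())
arm.gripper_close(50)
print(arm.get_width(),arm.get_force(),arm.get_tool_pos(),arm.get_time())
cv2.imwrite("pics/side2.png",cv2.cvtColor(arm.get_image("side"),cv2.COLOR_RGB2BGR))
a=cv2.imread("pics/side2.png")[100:320,150:370]
cv2.imwrite("pics/c2.png",cv2.resize(a,None,fx=2.6,fy=2.6))
E
```

```text
[ 0.9525 -0.6063  0.5448] 32.2833
0.03482962163806657 [-0.6776 -0.7701  5.2872] [0.5    0.241  0.0145] 32.8
```

View pics/c2.png

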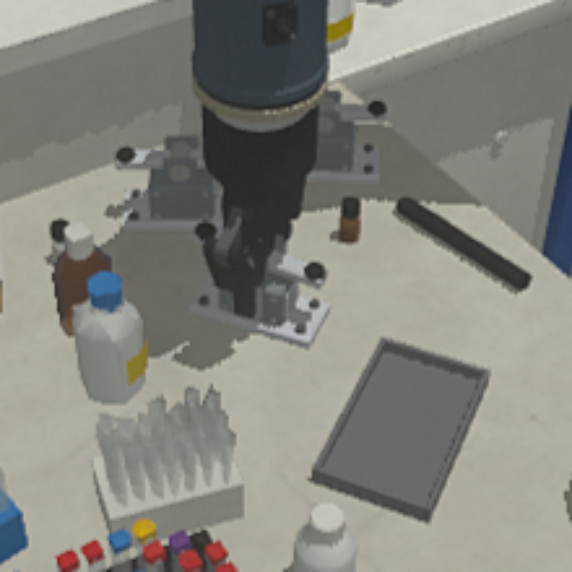

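A is gripped between the fingers with the foot flat. The width reads 34.8 mm, against a nominal 36. The tray is clear of it. The tray needs a tighter fix, and the saved pictures will do for that.

```bash
python3 - <<'E'
from h import *
for n,win in(("top",(180,235,260,295)),("side",(262,225,345,305))):
    im=cv2.imread(f"pics/{n}0.png");h=cv2.cvtColor(im,cv2.COLOR_BGR2HSV)
    x0,y0,x1,y1=win
    m=np.zeros(im.shape[:2],np.uint8);m[y0:y1,x0:x1]=(h[y0:y1,x0:x1,2]<140)*255
    m=cv2.morphologyEx(m,cv2.MORPH_OPEN,np.ones((3,3)))
    c=max(cv2.findContours(m,cv2.RETR_EXTERNAL,cv2.CHAIN_APPROX_NONE)[0],key=cv2.contourArea)
    for z in(.014,.0):
        P=np.array([plane(n,q[0],z)[:2] for q in c],np.float32)
        print(n,z,len(c),cv2.minAreaRect(P*1000))
    P=plane
    # floor color region
    v=h[y0:y1,x0:x1,2]; print(np.percentile(v,[5,20,40,60,80]))
E
```

```text
top 0.014 175 ((379.0537109375, 328.320068359375), (131.45571899414062, 82.61320495605469), 79.16693115234375)
top 0.0 175 ((380.1458435058594, 329.2569885253906), (133.2610626220703, 83.7477798461914), 79.1669692993164)
[ 95.  104.  122.6 172.  175. ]
side 0.014 201 ((379.9717102050781, 335.9691467285156), (140.4881591796875, 82.57909393310547), 78.80915069580078)
side 0.0 201 ((380.66790771484375, 323.83929443359375), (143.48927307128906, 84.34310150146484), 78.80916595458984)
[ 74.  98. 100. 159. 161.]
```

```bash
python3 - <<'E'
from h import *
m=[.4998,.2408]; c=[.3795,.329]; w=np.radians(79.0)
arm.move_straight([*m,.10],v=.1)
print(arm.get_width(),arm.get_force(),arm.get_time())
arm.move_straight([*c,.10],ori(w),v=.1)
print(arm.get_width(),arm.get_tool_pos(),arm.get_time())
arm.move_straight([*c,.045],v=.1)
for n in("side","top"):
    cv2.imwrite(f"pics/{n}3.png",cv2.cvtColor(arm.get_image(n),cv2.COLOR_RGB2BGR))
a=cv2.imread("pics/side3.png")[130:330,200:380];b=cv2.imread("pics/top3.png")[160:360,160:340]
cv2.imwrite("pics/c3.png",cv2.resize(np.hstack([a,b]),None,fx=2.2,fy=2.2))
print(arm.get_time(),arm.get_force())
E
```

```text
0.03530905003982185 [ 0.1169  0.0408 -6.686 ] 33.8583
0.03500695239885117 [0.3798 0.3287 0.0999] 35.5583
36.3583 [ 0.0055 -0.6216 -6.8079]
```

View pics/c3.png

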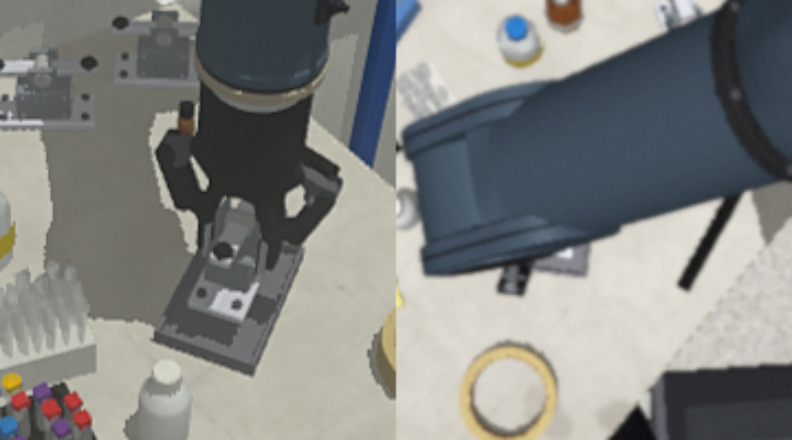

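The head hangs upright over the tray, its foot parallel to the long walls and inside them. The reading of about 6.8 N fits the head's mass. Lowering it now, watching the force.

```bash
python3 - <<'E'
from h import *
c=[.3795,.329]
arm.move_straight([*c,.0225],v=.05)
f0=-6.75; z=.0225; L=[]
while z>.0165:
    z-=.0007; arm.move_straight([*c,z],v=.02)
    f=arm.get_force()[2]; L.append((float(round(arm.get_tool_pos()[2]*1e3,2)),float(round(f,1))))
    if f>-2.5: break
print(L,arm.get_time())
E
```

```text
[(21.94, -7.9), (21.12, -6.8), (20.35, -7.0), (19.65, -6.3), (18.96, -5.8), (18.48, -2.5), (18.45, 11.3)] 38.7083
```

It touched the floor at TCP 18.5 mm, the height I predicted (14.5 + 4). Next: release and retreat.

```bash
python3 - <<'E'
from h import *
c=[.3795,.329]
arm.move_straight([*c,.0186],v=.02); print(arm.get_force())
arm.release(); print(arm.get_width(),arm.get_force(),arm.get_time())
arm.move_straight([*c,.20],v=.15)
arm.move_ptp([.35,-.35,.35],ori(-.8)); print(arm.get_time())
for n in("side","top"):
    cv2.imwrite(f"pics/{n}4.png",cv2.cvtColor(arm.get_image(n),cv2.COLOR_RGB2BGR))
a=cv2.imread("pics/side4.png")[125:305,180:360];b=cv2.imread("pics/top4.png")[130:310,180:360]
cv2.imwrite("pics/c4.png",cv2.resize(np.hstack([a,b]),None,fx=2.2,fy=2.2,interpolation=cv2.INTER_CUBIC))
E
```

```text
[ 0.5964  0.7325 -2.4068]
0.08554665788931795 [-1.1782 -0.9073 -0.6843] 39.5083
43.3333
```

View pics/c4.png

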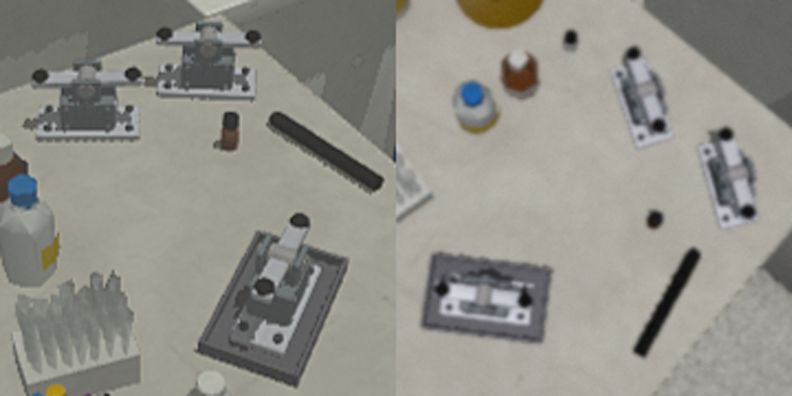

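The head stands lengthwise inside the tray and clear of all its walls (top crop: foot from (438,275) to (535,325), tray from (425,253) to (552,340)). Before handing in, I'll check in numbers that nothing else moved.

```bash
python3 - <<'E'
from h import *
for n,L in(("top",dict(B1=(287,154),B2=(299,187),C1=(329,191),C2=(339,226),bv=(297.5,229),wv=(259,147))),("side",dict(B1=(198,159),B2=(240,158),C1=(254,140),C2=(294,141)))):
    a=cv2.imread(f"pics/{n}0.png");b=cv2.imread(f"pics/{n}4.png")
    for k,u in L.items(): print(n,k,blob(b,u,5)-blob(a,u,5))
t=cv2.imread("pics/top4.png");s=cv2.imread("pics/side4.png")
S=lambda x,y:(x/2.2+180,y/2.2+125);T=lambda x,y:((x-396)/2.2+180,y/2.2+130)
P=[tri(blob(t,T(442,290),5),blob(s,S(263,288),5)),tri(blob(t,T(525,299),5),blob(s,S(299,222),5))]
print(P,(P[0][0]+P[1][0])/2)
m=np.abs(cv2.imread("pics/top4.png").astype(int)-cv2.imread("pics/top0.png")).max(2)>50
d=cv2.connectedComponentsWithStats(m.astype(np.uint8))[2];print(d[d[:,4]>15])
arm.hand_in()
E
```

```text
top B1 [0.0131 0.0423]
top B2 [-0.0144 -0.0545]
top C1 [-0.004 -0.002]
top C2 [ 0.0292 -0.0338]
top bv [-0.0136 -0.0193]
top wv [-0.0092  0.0368]
side B1 [0.0037 0.1194]
side B2 [-0.0265 -0.0606]
side C1 [0.0032 0.1893]
side C2 [ 0.0279 -0.2117]
[(array([0.3869, 0.3692, 0.0686]), np.float64(0.0014647772084042804)), (array([0.3715, 0.2862, 0.0585]), np.float64(0.000489009951306539))] [0.3792 0.3277 0.0636]
[[     0      0    512    384 193481]
 [   254    187      7      7     39]
 [   258    197      6     26     86]
 [   459    196     53     75   1801]
 [   247    199      6     23     83]
 [   247    223     10      7     51]
 [   198    258      5      6     22]
 [   200    259     41     19    331]
 [   494    260     18     48    531]
 [   236    262      6      7     27]
 [   341    366     19     12     72]
 [   439    376      7      8     29]]
the job is handed in; nothing more can be done
```

The worn head was A, the one nearest the tray. It now stands upright and lengthwise on the floor of the reject tray, and I handed the job in about 43 s into the 67 s limit.

**Finding the worn head:** I pressed both domes of every beam. The two pressed heights of each head added up as follows:

| Head | Sum of pressed heights | Behaviour |
|---|---|---|
| C | 132.3 mm | firm, sound |
| B | 132.0 mm | firm, sound |
| A | 119.4 mm | moved freely to its stops, worn |

All three sums read about 1.7 mm below the nominal 134 and 121 mm. That looks like a constant offset in the fingertip height.

**Placing it:** A reached the tray floor at the height I expected and was released there. In the last pictures its foot is clear of all four walls, and its middle is within about 2 mm of the tray's centre.

**Everything else:** The domes of B and C and the two vials are within 0.2 pixel of where they started. The top-view comparison showed changes only at A's old place, at the tray and where the robot stands.

**Readings outside the stated range:**
- **Press force:** four of the six presses briefly passed the 3 to 6 N asked for, reaching between 6.2 and 8.9 N, the highest on head B.
- **Lowering:** the wrist force rose briefly to about 11 N upward as A met the tray floor. I eased it off before releasing.
- **Grip:** the finger width read 35 mm on the 36 mm gearbox.

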